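# Show the hook timing mark to the inspection camera

## Robot

A 6-joint arm with a two-finger parallel gripper is mounted at the origin on the work surface. World frame = base frame: x ahead of the robot, y to its left, z up, the work surface at z = 0. Lengths are in m, angles in rad, forces in N, time in s.
With the tool pointing down it reaches from about 0.375 to 0.9 m from the base axis. Payload 3.1 kg.
Tool frame: the origin (TCP) lies at the very end of the fingers, on their centre line; the grasp point (between the pads) lies 19 mm behind it (robot.grip_depth is the distance from the TCP to the grasp point, in m); z points along the fingers, y is the direction in which the jaws open and shut (so a half turn about z gives the same grasp; the last joint's range is limited). The gripper opens to 87 mm and grips with 3 to 60 N. Pads are 19 mm wide; open, the fingers measure 117 mm over their backs; the gripper's body (75 mm by 190 mm) begins 51 mm behind the grasp point.
Start: joints at [-1.391, 0.527, 1.433, -0, 1.181, -0.178], TCP at [0.219, -0.585, 0.183] pointing down, gripper open.
Joint ranges: [-3.08, 3.08], [-0.75, 2.2], [0.22, 2.44], [-1.43, 4.57], [0, 2.65], [-2.85, 2.85]. Speed limits (rad/s): [2.79, 2.79, 3.14, 3.14, 3.14, 3.14].

## Interface

Orientations are given as a unit quaternion [x, y, z, w].
In Python, from rig import robot gives the robot as it stands.
- The arm moves only by the tool drive_tool, never from a script. Its argument "series" is a list of rows, each a list of 7 numbers: the shift along the tool's x, y, z in m, then the turn, a rotation vector about the tool's x, y, z in degrees, then the opening, from 0 (shut) to 1 (fully open). A call has 1 to 5 rows; each row shifts and turns the commanded pose from where the row before left it, along the tool's axes as they then stand; what a row does not reach is not made up. A row lasts 1/8 s, in which the tool goes at most 62.5 mm and 10.7 degrees, less where a joint would pass 70% of its speed; a pose out of reach is approached as far as the arm can. A call is refused whole if a number of a shift passes 0.0625 or a number of a turn 10.7, either way. A call with a gripper value outside its range is refused whole. The fingers move at their own pace and stop on an object; "squeeze" is the grip in N (left out, the last holds). Time passes only in rows, so rows that do not move let the fingers close. It gives the time, the measured TCP pose, the force and the opening at its end, in the units of the state.
- robot.get_obs(): the state, without advancing time (a new reading comes with each control period).
- robot.camera(name): name is "scene" or "top"; returns (picture, depth): 384x512x3 uint8, blue, green, red; 384x512 float32, m along the optical axis (not along the pixel's ray), 0 where there is no reading.
- robot.camera_model(name): a dict with "fx", "fy", "cx", "cy" (pixels), "R" (3x3) and "t" (3): a world point X has camera coordinates R X + t. Camera axes: x right, y down, z forward; pixel columns grow to the right and rows downward; lengths in m; the calibration is good to about 2 mm. A picture is of the moment at which its call begins. camera_model takes no time and is no camera call.
- robot.hand_in(): hands the job in, once; it reports no verdict.
The state is a dict: "time": time; "q": joint angles; "joint_velocities": joint speeds; "joint_torque": joint torques, N m; "position": TCP position; "tool_rot": TCP orientation; "ft_force": force on the tool from outside, world axes, zero at the start; "moment": the same for the moment, N m; "grip_width": finger opening in m.
Only numpy, scipy, OpenCV 4.12 (cv2) and the standard library are available. Lean on these libraries where they do the work, as an engineer would, in place of code of your own. Each camera call takes 0.05 s, during which the arm holds its last target. There are 200 camera calls.

## Task

Check the timing mark of the sewing machine's shuttle-hook unit: slide the aluminium guard fully open by its yellow tab, so that the red stud behind it is uncovered. Then take the little inspection mirror by its orange grip and turn it until the white camera on its stand sees the red stud in the middle of the glass. The mirror springs back when let go, so keep hold of it and finish while holding it still at that angle; leave the other things on the bench where they lie.

Things in the scene. Friction and masses are not known exactly. Their poses are not given: they have to be found in the camera images.
- guard (a joint): sliding guard of the hook unit, an aluminium L-plate 66 mm wide that covers the red stud from the front and from above; value in m, 0 = closed, 0.07 = fully open (its stop); it slides along the unit's +y axis, against 1.5 N of friction, and stays where it is left. It may start up to 12 mm open
- guard_tab (a point): middle of the yellow tab to pinch, standing upright on top of the guard: 36 mm long (along the unit's x), 10 mm thick (along the unit's y, the sliding direction), from 130 to 166 mm above the bench; this point lies 154 mm above the bench
- unit: the green shuttle-hook unit, fixed to the bench, 110 mm deep (x), 185 mm wide (y, from -60 to +126 mm), 125 mm high without the guard, 130 mm with it; origin on the bench below the middle of the hook disc; its front with the stud faces its -x, its +y is the way the guard opens
- mark (a point): middle of the front end of the red stud (the timing mark), 14 mm in diameter, standing 18 mm out of the steel hook disc towards the unit's front, 100 mm above the bench; hidden under the guard until that is opened
- lens (a point): middle of the front of the camera's lens, 100 mm above the bench; the white camera (60 x 40 x 40 mm) stands on the same steel foot as the mirror, 198 mm from the mirror's turning axis, and looks level straight at the middle of the mirror
- mirror: inspection mirror, 60 x 48 mm glass in a black 68 x 56 mm frame on a fixed post; turns only about its vertical axis. Origin on that axis, mid-glass, 100 mm above the bench; +x: the way the glass faces, y along it, z up. It starts facing the lens and turns counterclockwise seen from above (towards the unit), up to 1.4 rad; a spring (0.06 N m per rad) turns it back when let go
- mirror_grip (a point): middle height of the orange grip on top of the mirror, on its turning axis, 155 mm above the bench: an upright flat bar 10 mm thick (along the mirror's x), 36 mm long (along its y), from 128 to 172 mm above the bench; pinch it across its thickness from above
- sight: thin brass pointer (59 mm) under the mirror, geared to turn twice as far as the mirror: shows where the camera looks by way of the glass. Origin at the mirror's origin, pointer 50 mm below it; +x along the pointer, y level to its left. The stud is mid-glass when it lies on this x axis: then the mirror's x halves the angle between lens and mark (0.6 to 1.1 rad from the start)
- bobbin: loose steel bobbin, 26 mm across, 14 mm high, lying on the bench between camera and hook unit (leave alone); origin at its underside
- chalk: loose flat piece of pink tailor's chalk, 50 x 40 x 8 mm (leave alone); origin at its underside
- cone_blue: loose cone of dark blue thread, 64 mm across, 97 mm high (leave alone); origin at its underside
- cone_tan: loose cone of tan thread, 64 mm across, 97 mm high (leave alone); origin at its underside
- brush: loose brush with a wooden back, 150 x 50 x 38 mm (leave alone); origin at its underside
- screwdriver: loose screwdriver with a yellow handle (leave alone); origin at its underside
- tin: loose round steel pin bowl, 90 mm across, 35 mm high (leave alone); origin at its underside
Mind the look-alikes: they are no part of the job. Leave any purple look-alike of the unit alone.

How it is judged:
By the outcome, as a careful person would: the job done as asked, in the order asked, and still so for the second after the job is handed in, while the arm keeps its last pose, push and grip.
It also fails if it takes over 40 s, if anything falls off the work surface, if the arm or the gripper's body presses on something with over 40 N, if the wrist force passes 120 N, or if a joint passes its speed limit or range.

## Working session

There is one attempt and no reset: what is moved stays moved. The work goes in short steps, Python scripts to look and compute and a tool call to move; the robot and the scene stay as the last step left them, time stands still between calls to the robot, and variables do not carry over. Pictures are saved under pics/ and viewed, about 8 in all and at most 12, crops included, and the job is handed in when it is done.

Besides the shell and the picture viewer there is one more tool, called after "Emit:" as name([rows], argument=value, ...), one row to a line, values as JSON. drive_tool: Moves the arm, as the interface text tells. Its arguments: {"type":"object","properties":{"series":{"type":"array"},"squeeze":{"type":"number"}},"required":["series"]}

```bash
mkdir -p pics; ls; cat > h.py <<'E'
import numpy as np, cv2
from rig import robot
def grab(n):
    im,d=robot.camera(n); return np.array(im),np.array(d)
def pts(n,d):
    m=robot.camera_model(n); R=np.array(m["R"]);t=np.array(m["t"])
    v,u=np.mgrid[:d.shape[0],:d.shape[1]]
    c=np.stack([(u-m["cx"])/m["fx"]*d,(v-m["cy"])/m["fy"]*d,d],-1)
    return (c-t)@R
def ray(n,u,v,z):
    m=robot.camera_model(n); R=np.array(m["R"]);t=np.array(m["t"])
    o=-R.T@t; r=R.T@np.array([(u-m["cx"])/m["fx"],(v-m["cy"])/m["fy"],1])
    return o+r*(z-o[2])/r[2]
def proj(n,X):
    m=robot.camera_model(n); c=np.array(m["R"])@np.array(X)+np.array(m["t"])
    return np.array([m["fx"]*c[0]/c[2]+m["cx"],m["fy"]*c[1]/c[2]+m["cy"]])
E
python3 - <<'E'
from h import *
for n in("scene","top"):
    im,d=grab(n); cv2.imwrite(f"pics/{n}0.png",im); np.save(f"{n}0.npy",d)
    m=robot.camera_model(n); R=np.array(m["R"]); print(n,-R.T@np.array(m["t"]),R[2],m["fx"])
o=robot.get_obs(); print(o)
E
```

```text
pics
scene [ 1.41346059 -0.41082664  0.97809779] [-0.70421205  0.30513572 -0.64107533] 368.3748003287278
top [3.69653912e-01 6.20825851e-04 1.28080952e+00] [ 0.08624671 -0.0210205  -0.99605203] 402.58092653797104
{'time': 0.1, 'q': array([-1.39150433e+00,  5.28399830e-01,  1.43376572e+00,  2.39998401e-05,
        1.18141328e+00, -1.78506279e-01]), 'joint_velocities': array([ 5.56422978e-05, -1.84980866e-03, -1.82138714e-03,  5.84379011e-04,
       -1.15113058e-03,  6.07439947e-04]), 'joint_torque': array([ 7.16985511e-06, -4.40982771e+01, -1.77151018e+01,  6.34113676e-02,
        5.34003088e-02, -4.99796454e-05]), 'position': array([ 0.2187807 , -0.58467048,  0.1817559 ]), 'tool_rot': array([ 9.84040511e-01,  1.77941808e-01,  1.07069726e-05, -9.93092591e-04]), 'ft_force': array([-0.06821179,  0.72962018, -1.380093  ]), 'moment': array([-0.00896186, -0.03475286,  0.01563944]), 'grip_width': 0.08671053775238674}
```

View pics/scene0.png

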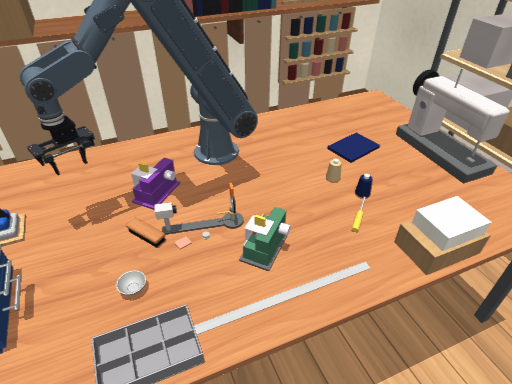

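View pics/top0.png

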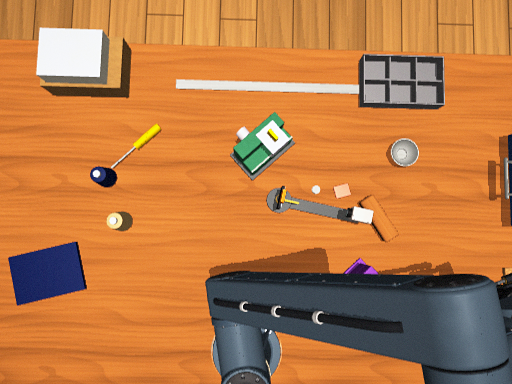

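Scene view: the green unit is at (266,235) with a yellow tab at (259,220). The purple look-alike is at (155,183), also with a yellow tab. The mirror with its orange grip is at (233,195) and the white camera at (164,211). In the top view the green unit is at (265,145), the grip at (281,197), the camera at (362,214), and purple at (360,268) is partly hidden by the arm. The green unit is the one meant, since the task says green and to leave purple alone. I'll confirm it in one enlarged crop and measure the masks.

```bash
python3 - <<'E'
from h import *
im=cv2.imread("pics/top0.png"); d=np.load("top0.npy"); P=pts("top",d)
cv2.imwrite("pics/top0c.png",cv2.resize(im[100:240,220:410],None,fx=4.2,fy=4.2,interpolation=cv2.INTER_CUBIC))
hsv=cv2.cvtColor(im,cv2.COLOR_BGR2HSV)
def rep(name,lo,hi,box,zr):
    x0,y0,x1,y1=box; m=np.zeros(im.shape[:2],bool); m[y0:y1,x0:x1]=cv2.inRange(hsv,lo,hi)[y0:y1,x0:x1]>0
    m&=(P[...,2]>zr[0])&(P[...,2]<zr[1])
    v,u=np.nonzero(m); 
    if len(u)<5: print(name,len(u)); return
    z=np.median(P[m][:,2]); r=cv2.minAreaRect(np.stack([u,v],1).astype(np.float32))
    print(name,len(u),"z",z.round(4),"mean3d",P[m].mean(0).round(4),"rect",r)
    B=np.array([ray("top",*q,z)[:2] for q in cv2.boxPoints(r)]); e=np.diff(np.vstack([B,B[:1]]),axis=0)
    print("  ctr",B.mean(0).round(4),"sides",np.linalg.norm(e,axis=1)[:2].round(4),"yaw",np.degrees(np.arctan2(e[:2,1],e[:2,0])).round(1))
rep("tab",(20,150,120),(35,255,255),(255,115,290,150),(.15,.19))
rep("green",(60,60,30),(95,255,255),(220,100,310,190),(.11,.135))
rep("guardwhite",(0,0,150),(180,60,255),(250,105,300,160),(.12,.14))
rep("grip",(10,150,120),(30,255,255),(265,180,300,215),(.155,.19))
rep("cam",(0,0,170),(180,60,255),(340,195,385,235),(.1,.14))
rep("bobbin",(0,0,150),(180,70,255),(308,182,325,197),(.0,.03))
E
```

```text
tab 42 z 0.1654 mean3d [ 0.6412 -0.0617  0.1654] rect ((272.7500305175781, 133.75001525878906), (12.020814895629883, 2.8284270763397217), 45.0)
  ctr [ 0.6409 -0.0624] sides [0.0081 0.0341] yaw [ -43.2 -134.1]
green 609 z 0.1245 mean3d [ 0.637  -0.0114  0.1244] rect ((258.24334716796875, 135.84954833984375), (15.89818286895752, 55.690673828125), 48.8140754699707)
  ctr [ 0.6437 -0.0227] sides [0.1645 0.047 ] yaw [ -46.8 -138.1]
guardwhite 525 z 0.1295 mean3d [ 0.6393 -0.063   0.1295] rect ((272.2699279785156, 136.9513397216797), (26.246112823486328, 23.04766082763672), 48.8140754699707)
  ctr [ 0.6402 -0.0632] sides [0.068 0.077] yaw [ -46.9 -138. ]
grip 50 z 0.1713 mean3d [ 0.4656 -0.094   0.1709] rect ((282.9941101074219, 195.77647399902344), (3.79628324508667, 12.5819673538208), 12.528807640075684)
  ctr [ 0.4655 -0.0938] sides [0.035  0.0105] yaw [ -11.5 -101.2]
cam 263 z 0.1196 mean3d [ 0.42   -0.3291  0.1195] rect ((362.1390380859375, 214.85121154785156), (19.90526580810547, 13.200333595275879), 12.094758033752441)
  ctr [ 0.42  -0.329] sides [0.0385 0.0579] yaw [ -12.  -100.8]
bobbin 53 z 0.0139 mean3d [ 0.5023 -0.2105  0.0134] rect ((315.7500305175781, 189.25001525878906), (7.071067810058594, 7.77817440032959), 45.0)
  ctr [ 0.5024 -0.2109] sides [0.025  0.0224] yaw [ -43.9 -134.1]
```

View pics/top0c.png

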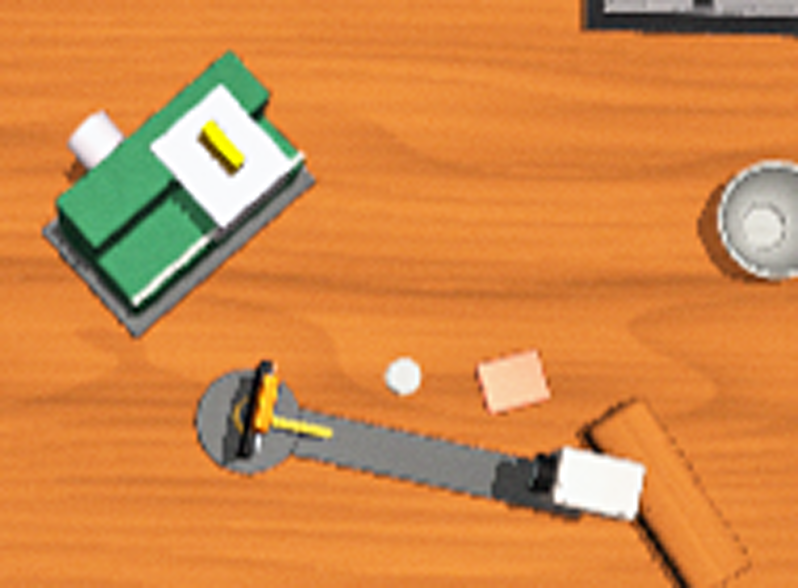

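The crop confirms it. The green unit is the one with the pale guard and the yellow tab at crop (221,147), and the orange grip is at crop (267,400). Tab top z is 0.165, size 34x8 mm, and grip top z is 0.171, size 35x10 mm, so both match the description. Unit yaw is about 43°, so the guard opens towards (-0.68, +0.73). Now moving up and across.

Emit:
drive_tool([
  [0.02,-0.01,-0.055,0,0,0,1],
  [0.048,-0.0285,-0.01,0,0,0,1],
  [0.048,-0.0285,0,0,0,0,1],
  [0.048,-0.0285,0,0,0,0,1],
  [0.048,-0.0285,0,0,0,0,1],
])

```text
time: 0.72
position: [0.3748, -0.3933, 0.2474]
tool_rot: [0.984, 0.178, -0.0, -0.0]
ft_force: [0.7, 0.7, 0.3]
grip_width: 0.0871
```

Emit:
drive_tool([
  [0.048,-0.0285,0,0,0,0,1],
  [0.048,-0.0285,0,0,0,0,1],
  [0.048,-0.0285,0,0,0,0,1],
  [0.048,-0.0285,0,0,0,0,1],
  [0.048,-0.0285,0,0,0,0,1],
])

```text
time: 1.35
position: [0.5496, -0.1758, 0.2473]
tool_rot: [0.984, 0.178, -0.0, -0.0]
ft_force: [0.7, -0.5, 0.4]
grip_width: 0.0869
```

Emit:
drive_tool([
  [0.048,-0.0285,0,0,0,0,1],
  [0.048,-0.0285,0,0,0,0,1],
  [0.025,-0.015,0,0,0,-7.5,1],
  [0,0,0,0,0,-7.5,1],
  [0,0,0,0,0,-7.6,1],
])

```text
time: 1.98
position: [0.6369, -0.0667, 0.2468]
tool_rot: [0.929, 0.37, -0.001, -0.0]
ft_force: [1.1, -0.5, -0.3]
grip_width: 0.0871
```

```bash
cat >> h.py <<'E'
from scipy.spatial.transform import Rotation as Ro
def go(x,y,z,jaw=None):
    """shift in tool axes to a world TCP target; jaw = wanted world yaw of tool y (deg)"""
    o=robot.get_obs(); R=Ro.from_quat(o["tool_rot"]); T=R.as_matrix()
    print("t",round(o["time"],2),"pos",o["position"].round(4),"jaw",np.degrees(np.arctan2(T[1,1],T[0,1])).round(2),"tilt",np.degrees(np.arccos(-T[2,2])).round(2),"F",o["ft_force"].round(1),"w",round(o["grip_width"],4),"q",o["q"].round(2))
    if jaw is not None:
        a=np.radians(jaw); Y=np.array([np.cos(a),np.sin(a),0]); Z=np.array([0,0,-1.]); W=np.stack([np.cross(Y,Z),Y,Z],1)
        print("turn deg (tool)",np.degrees(Ro.from_matrix(T.T@W).as_rotvec()).round(2))
    print("shift (tool)",(T.T@(np.array([x,y,z])-o["position"])).round(4))
E
python3 - <<'E'
from h import *
go(.641,-.062,.138,-46.9)
E
```

```text
t 1.98 pos [ 0.6369 -0.0667  0.2468] jaw -46.57 tilt 0.1 F [ 1.1 -0.5 -0.3] w 0.0871 q [-0.28  0.49  1.31 -0.    1.34  0.53]
turn deg (tool) [-0.08  0.05  0.33]
shift (tool) [ 0.0064 -0.0004  0.1087]
```

Emit:
drive_tool([
  [0.0065,0,0.03,0,0,0,0.6],
  [0,0,0.04,0,0,0,0.6],
  [0,0,0.0385,0,0,0,0.6],
  [0,0,0,0,0,0,0.6],
])

```text
time: 2.48
position: [0.6385, -0.0623, 0.1354]
tool_rot: [0.93, 0.367, -0.004, -0.003]
ft_force: [0.3, -0.2, 0.1]
grip_width: 0.0566
```

```bash
python3 - <<'E'
from h import *
go(.641,-.062,.138,-46.9)
im,d=grab("scene"); cv2.imwrite("pics/s1.png",cv2.resize(im[180:290,180:330],None,fx=5,fy=5,interpolation=cv2.INTER_CUBIC))
E
```

```text
t 2.48 pos [ 0.6385 -0.0623  0.1354] jaw -46.9 tilt 0.53 F [ 0.3 -0.2  0.1] w 0.0566 q [-0.27  0.61  1.43 -0.    1.12  0.55]
turn deg (tool) [-0.45  0.28 -0.  ]
shift (tool) [ 0.002   0.0015 -0.0027]
```

View pics/s1.png

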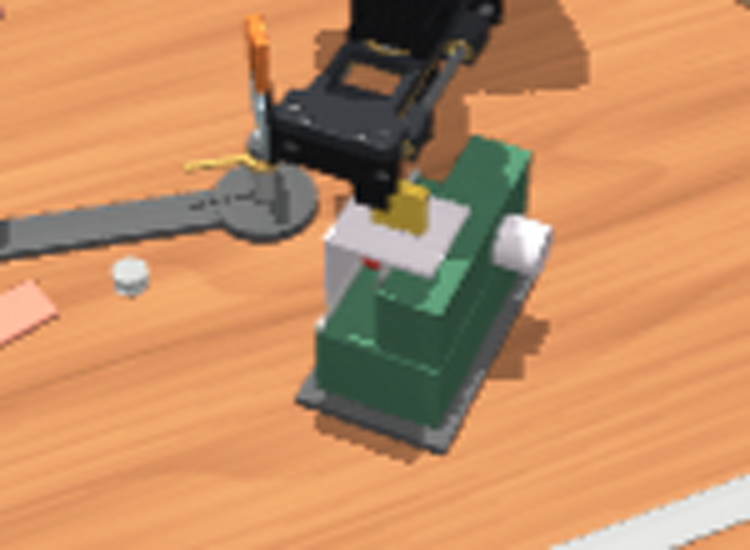

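The view shows the tab at crop (405,205). A dark finger sits at (378,190) beside it, and there is a speck of red stud at (372,264). The second finger isn't obvious, so I'll compare with projections before closing.

```bash
python3 - <<'E'
from h import *
y=np.array([-.683,.73,0]);p=np.array([.6385,-.0623,.135])
f=lambda X:((proj("scene",X)-[180,180])*5).round(0)
print("tcp",f(p),"fingers",f(p+.033*y),f(p-.033*y),"tab top",f([.641,-.062,.166]), "bodybottom",f(p+[0,0,.07]))
im,d=grab("scene");P=pts("scene",d)
hsv=cv2.cvtColor(im,cv2.COLOR_BGR2HSV); m=cv2.inRange(hsv,(20,120,100),(35,255,255))>0
m[:, :250]=0;m[:,272:]=0;m[:205]=0;m[235:]=0
print(m.sum(),P[m].mean(0).round(4),P[m].min(0).round(3),P[m].max(0).round(3))
for uv in [(256,218),(262,205),(255,204)]: print(uv,P[uv[1],uv[0]].round(3))
E
```

```text
tcp [393. 211.] fingers [413. 178.] [373. 244.] tab top [396. 178.] bodybottom [395. 131.]
73 [ 0.6509 -0.0612  0.1494] [ 0.637 -0.078  0.129] [ 0.668 -0.048  0.181]
(256, 218) [ 0.669 -0.085  0.19 ]
(262, 205) [ 0.703 -0.082  0.271]
(255, 204) [ 0.711 -0.107  0.289]
```

```bash
python3 - <<'E'
from h import *
im,d=grab("scene");P=pts("scene",d)
p=np.array([.6385,-.0623,0]);ux=np.array([.73,.683,0]);uy=np.array([-.683,.73,0])
for v in range(212,238,2):
    print(v,[ (u,int((P[v,u]-p)@ux*1000),int((P[v,u]-p)@uy*1000),int(P[v,u,2]*1000),tuple(int(c) for c in im[v,u])) for u in (252,255,258,262)])
E
```

```text
212 [(252, 16, -90, 264, (19, 18, 18)), (255, 28, -96, 273, (20, 19, 19)), (258, 38, -96, 277, (18, 16, 15)), (262, -62, 181, 0, (63, 96, 146))]
214 [(252, 17, -91, 257, (19, 17, 16)), (255, 25, -88, 257, (38, 37, 37)), (258, 36, -92, 265, (19, 18, 18)), (262, -59, 173, -2, (113, 126, 142))]
216 [(252, 16, -90, 248, (18, 16, 16)), (255, 26, -90, 252, (18, 17, 16)), (258, 35, -91, 256, (25, 23, 23)), (262, -24, 89, 74, (101, 133, 140))]
218 [(252, -7, -36, 182, (19, 17, 18)), (255, 4, -39, 190, (18, 17, 17)), (258, 12, -35, 190, (24, 51, 60)), (262, 13, -5, 163, (69, 186, 222))]
220 [(252, -28, 10, 124, (142, 137, 143)), (255, 3, -37, 179, (19, 22, 24)), (258, 11, -34, 179, (31, 75, 89)), (262, 15, -10, 159, (46, 126, 151))]
222 [(252, -22, -3, 129, (200, 193, 201)), (255, -9, -8, 139, (46, 125, 151)), (258, 1, -9, 144, (46, 125, 151)), (262, 16, -12, 153, (46, 126, 151))]
224 [(252, -18, -10, 128, (200, 194, 203)), (255, -10, -5, 127, (86, 142, 164)), (258, 1, -8, 135, (48, 126, 152)), (262, 14, -6, 137, (46, 125, 151))]
226 [(252, -16, -16, 125, (201, 195, 205)), (255, -6, -14, 127, (202, 194, 203)), (258, 2, -11, 129, (202, 196, 205)), (262, 15, -7, 130, (81, 141, 163))]
228 [(252, -12, -25, 126, (201, 194, 204)), (255, -3, -22, 127, (204, 197, 205)), (258, 5, -17, 126, (204, 198, 207)), (262, 17, -14, 128, (201, 196, 205))]
230 [(252, -7, -35, 129, (185, 178, 187)), (255, 1, -32, 130, (200, 194, 203)), (258, 8, -24, 124, (202, 196, 205)), (262, 21, -22, 128, (204, 197, 208))]
232 [(252, -25, 3, 74, (105, 109, 143)), (255, -6, -14, 100, (87, 86, 155)), (258, 13, -36, 130, (186, 179, 187)), (262, 25, -31, 130, (202, 196, 204))]
234 [(252, -23, 0, 68, (86, 106, 72)), (255, -15, 7, 65, (98, 114, 87)), (258, 13, -37, 121, (89, 107, 75)), (262, 25, -32, 121, (135, 136, 133))]
236 [(252, -20, -6, 66, (82, 106, 64)), (255, -11, -2, 66, (89, 105, 80)), (258, 17, -45, 122, (79, 102, 61)), (262, 29, -42, 124, (79, 102, 62))]
```

The visible finger ends near z ≈ 0.172, but the TCP reading is 0.135, so these disagree. I'll compare with the start picture, where the TCP was at z 0.182 with open fingers.

```bash
python3 - <<'E'
from h import *
def low(n,d,p,r,dark):
    P=pts(n,d); q=P-p; m=(np.hypot(q[...,0],q[...,1])<r)&(dark)&(d>0)&(P[...,2]>.02)
    v,u=np.nonzero(m); z=P[m][:,2]; o=np.argsort(z)[:8]
    for i in o: print((u[i],v[i]),(P[v[i],u[i]]-p).round(3),z[i].round(3))
im=cv2.imread("pics/scene0.png"); d=np.load("scene0.npy")
print("start"); low("scene",d,np.array([.2188,-.5847,.1818]),.1,im.max(2)<50)
print("tips proj",proj("scene",[.2188,-.5847,.1818]).round(0))
im,d=grab("scene"); o=robot.get_obs(); print("now",o["position"],o["time"],o["grip_width"])
low("scene",d,o["position"],.1,im.max(2)<40)
im2,d2=grab("top"); low("top",d2,o["position"],.12,im2.max(2)<50)
s=cv2.imread("pics/scene0.png")[110:190,10:120]
cv2.imwrite("pics/c2.png",np.hstack([cv2.resize(s,(550,400)),cv2.resize(im[190:240,240:275],(250,400))]))
E
```

```text
start
(np.int64(84), np.int64(162)) [-0.012  0.041  0.041] 0.223
(np.int64(83), np.int64(161)) [-0.019  0.038  0.042] 0.223
(np.int64(58), np.int64(174)) [ 0.031 -0.044  0.043] 0.225
(np.int64(85), np.int64(162)) [-0.004  0.045  0.045] 0.227
(np.int64(58), np.int64(173)) [ 0.028 -0.043  0.045] 0.227
(np.int64(86), np.int64(162)) [-0.002  0.048  0.046] 0.227
(np.int64(84), np.int64(161)) [-0.01   0.042  0.046] 0.228
(np.int64(85), np.int64(161)) [-0.008  0.045  0.046] 0.228
tips proj [ 75. 176.]
now [ 0.6433849  -0.06365316  0.14118834] 2.675 0.052716159852718394
(np.int64(255), np.int64(220)) [ 0.023 -0.024  0.038] 0.179
(np.int64(257), np.int64(220)) [ 0.029 -0.02   0.042] 0.183
(np.int64(252), np.int64(219)) [ 0.019 -0.032  0.042] 0.183
(np.int64(253), np.int64(219)) [ 0.021 -0.03   0.043] 0.184
(np.int64(256), np.int64(220)) [ 0.03  -0.024  0.045] 0.186
(np.int64(254), np.int64(219)) [ 0.024 -0.028  0.045] 0.186
(np.int64(255), np.int64(219)) [ 0.025 -0.025  0.045] 0.186
(np.int64(254), np.int64(218)) [ 0.021 -0.026  0.046] 0.187
(np.int64(234), np.int64(152)) [-0.042  0.112 -0.058] 0.083
(np.int64(234), np.int64(151)) [-0.042  0.112 -0.038] 0.103
(np.int64(234), np.int64(150)) [-0.043  0.111 -0.02 ] 0.121
(np.int64(295), np.int64(127)) [-0.008 -0.05   0.125] 0.267
(np.int64(294), np.int64(122)) [ 0.004 -0.047  0.131] 0.272
(np.int64(294), np.int64(123)) [ 0.001 -0.047  0.131] 0.272
(np.int64(296), np.int64(124)) [-0.002 -0.052  0.132] 0.273
(np.int64(295), np.int64(123)) [ 0.001 -0.049  0.132] 0.274
```

View pics/c2.png

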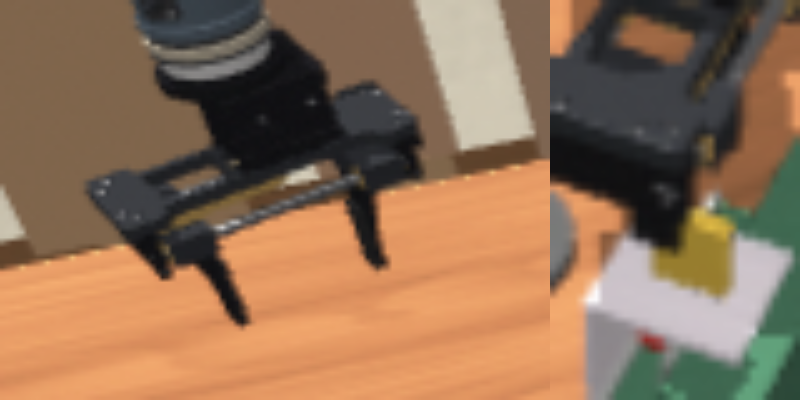

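The tips show about 40 mm above the reported TCP in both pictures: (59,174) gives z 0.225 against 0.182 at the start, and now 0.179 against 0.141. The body bottom is high by the same amount. The tab and bench heights fit their known values, so I trust the cameras over the reported z. I'll lower in part and check again.

Emit:
drive_tool([
  [0,0,0.015,0,0,0,0.6],
  [0,0,0.005,0,0,0,0.6],
  [0,0,0,0,0,0,0.6],
])

```text
time: 3.1
position: [0.6411, -0.0631, 0.1183]
tool_rot: [0.93, 0.367, -0.001, -0.001]
ft_force: [0.3, -1.0, 0.0]
grip_width: 0.0525
```

```bash
cat >> h.py <<'E'
def tips(n="scene"):
    im,d=grab(n); o=robot.get_obs(); P=pts(n,d); T=Ro.from_quat(o["tool_rot"]).as_matrix()
    q=(P-o["position"])@T   # tool coordinates
    m=(abs(q[...,0])<.02)&(abs(q[...,1])<.065)&(q[...,2]>-.065)&(q[...,2]<.03)&(im.max(2)<60)&(d>0)
    for s in(-1,1):
        k=m&(s*q[...,1]>0); v,u=np.nonzero(k)
        if len(u): i=np.argsort(-q[...,2][k])[:3]; print("finger",s,len(u),[((int(u[j]),int(v[j])),q[v[j],u[j]].round(3).tolist()) for j in i])
    return im,d
E
python3 - <<'E'
from h import *
go(.641,-.062,.138,-46.9)
im,d=tips(); cv2.imwrite("pics/s3.png",cv2.resize(im[195:255,230:290],None,fx=9,fy=9,interpolation=cv2.INTER_CUBIC))
go(.641,-.062,.138,-46.9)
E
```

```text
t 3.1 pos [ 0.6411 -0.0631  0.1183] jaw -46.9 tilt 0.1 F [ 0.3 -1.   0. ] w 0.0525 q [-0.27  0.63  1.44 -0.    1.08  0.55]
turn deg (tool) [-0.09  0.05 -0.  ]
shift (tool) [ 0.0006 -0.0009 -0.0197]
finger 1 16 [((253, 224), [-0.005, 0.034, -0.04]), ((256, 225), [0.005, 0.035, -0.041]), ((257, 225), [0.009, 0.035, -0.042])]
t 3.15 pos [ 0.6416 -0.0631  0.1187] jaw -46.9 tilt 0.05 F [-1.1  0.5  0.2] w 0.0521 q [-0.27  0.63  1.44  0.    1.08  0.55]
turn deg (tool) [-0.04  0.02 -0.  ]
shift (tool) [ 0.0004 -0.0012 -0.0193]
```

View pics/s3.png

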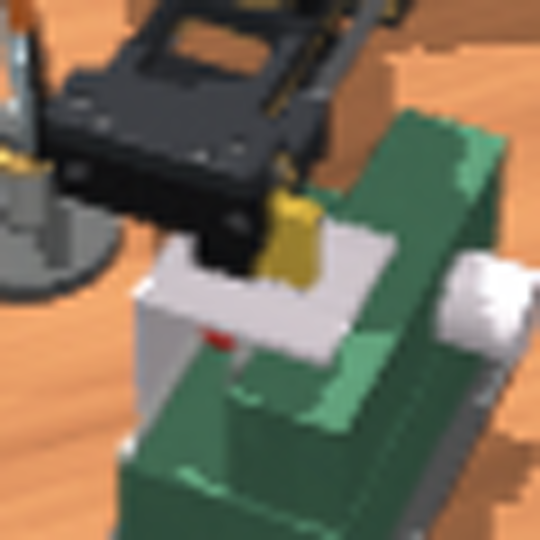

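With the reported z at 0.118, below the guard top, there is still no contact force. The picture shows the finger tip at (253,224), still above the guard top. That confirms an offset of about +39 mm. Lowering another 17 mm, then closing gently.

Emit:
drive_tool([
  [0,-0.001,0.01,0,0,0,0.6],
  [0,0,0.007,0,0,0,0.6],
  [0,0,0,0,0,0,0.3],
  [0,0,0,0,0,0,0],
  [0,0,0,0,0,0,0],
], squeeze=15)

```text
time: 3.78
position: [0.6414, -0.0626, 0.1024]
tool_rot: [0.93, 0.367, 0.0, 0.0]
ft_force: [-0.8, -0.5, 0.8]
grip_width: 0.0301
```

Emit:
drive_tool([
  [0,0,0,0,0,0,0],
  [0,0,0,0,0,0,0],
])

```text
time: 4.03
position: [0.6412, -0.0624, 0.1023]
tool_rot: [0.93, 0.367, 0.0, 0.0]
ft_force: [-1.2, 2.0, -0.1]
grip_width: 0.0103
```

```bash
python3 - <<'E'
from h import *
im,d=tips(); 
go(.641,-.062,.1,-46.9)
E
```

```text
finger -1 1 [((263, 216), [0.009, -0.01, -0.057])]
finger 1 1 [((260, 223), [0.009, 0.013, -0.046])]
t 4.08 pos [ 0.6412 -0.0625  0.1023] jaw -46.92 tilt 0.01 F [-0.   0.4  1.1] w 0.0099 q [-0.27  0.65  1.45  0.    1.04  0.55]
turn deg (tool) [ 0.01 -0.01 -0.02]
shift (tool) [ 0.0002 -0.0005  0.0023]
```

Holding the tab: the opening is 9.9 mm against a 10 mm tab. Sliding now.

Emit:
drive_tool([
  [0,-0.008,0,0,0,0,0],
  [0,-0.013,0,0,0,0,0],
  [0,-0.013,0,0,0,0,0],
  [0,-0.012,0,0,0,0,0],
  [0,-0.008,0,0,0,0,0],
], squeeze=25)

```text
time: 4.7
position: [0.6037, -0.0221, 0.1023]
tool_rot: [0.93, 0.368, 0.0, -0.0]
ft_force: [1.2, -1.0, -0.0]
grip_width: 0.0097
```

Emit:
drive_tool([
  [0,-0.003,0,0,0,0,0],
  [0,-0.002,0,0,0,0,0],
])

```text
time: 4.95
position: [0.6011, -0.0193, 0.1023]
tool_rot: [0.93, 0.367, 0.0, 0.0]
ft_force: [1.1, 0.1, 0.9]
grip_width: 0.0099
```

Emit:
drive_tool([
  [0,-0.002,0,0,0,0,0],
  [0,-0.002,0,0,0,0,0],
])

```text
time: 5.2
position: [0.5986, -0.0165, 0.1023]
tool_rot: [0.93, 0.367, 0.0, 0.0]
ft_force: [3.2, 1.0, 0.3]
grip_width: 0.0098
```

Emit:
drive_tool([
  [0,-0.002,0,0,0,0,0],
  [0,-0.001,0,0,0,0,0],
])

```text
time: 5.45
position: [0.5988, -0.0166, 0.1024]
tool_rot: [0.93, 0.367, 0.002, 0.003]
ft_force: [6.6, -6.6, -3.4]
grip_width: 0.0098
```

Emit:
drive_tool([
  [0,-0.001,0,0,0,0,0],
  [0,-0.001,0,0,0,0,0],
])

```text
time: 5.7
position: [0.5989, -0.0167, 0.1024]
tool_rot: [0.93, 0.368, 0.003, 0.004]
ft_force: [9.5, -9.5, -6.2]
grip_width: 0.0098
```

Emit:
drive_tool([
  [0,-0.001,0,0,0,0,0],
  [0,-0.001,0,0,0,0,0],
])

```text
time: 5.95
position: [0.599, -0.0168, 0.1024]
tool_rot: [0.93, 0.368, 0.004, 0.006]
ft_force: [11.4, -13.2, -8.6]
grip_width: 0.0098
```

The guard is at its stop: the position has stalled and force is about 17 N along the slide after 62 mm of travel, so it started about 8 mm open. Now relaxing the push, releasing and lifting.

Emit:
drive_tool([
  [0,0.006,0,0,0,0,0],
  [0,0,0,0,0,0,0],
  [0,0,0,0,0,0,0.5],
  [0,0,0,0,0,0,0.5],
  [0,0,0,0,0,0,0.5],
])

```text
time: 6.58
position: [0.5957, -0.0151, 0.1016]
tool_rot: [0.93, 0.368, -0.001, -0.001]
ft_force: [-0.3, 0.9, 0.4]
grip_width: 0.0321
```

Emit:
drive_tool([
  [0,0,-0.03,0,0,0,0.5],
  [0,0,-0.05,0,0,0,0.5],
  [0,0,-0.05,0,0,0,0.5],
  [-0.05,0.02,0,0,0,10,0.6],
  [-0.05,0.02,0,0,0,10,0.6],
])

```text
time: 7.2
position: [0.5432, -0.1091, 0.2329]
tool_rot: [0.98, 0.199, 0.0, 0.001]
ft_force: [0.2, -0.5, -0.3]
grip_width: 0.0511
```

```bash
python3 - <<'E'
from h import *
go(.4655,-.0938,.2)
im,d=grab("scene"); t,dt=grab("top"); np.save("scene4.npy",d); np.save("top4.npy",dt); cv2.imwrite("pics/s4raw.png",im); cv2.imwrite("pics/t4raw.png",t)
a=cv2.resize(im[175:275,190:300],(440,400),interpolation=cv2.INTER_CUBIC); b=cv2.resize(t[120:220,230:320],(360,400),interpolation=cv2.INTER_CUBIC)
cv2.imwrite("pics/c4.png",np.hstack([a,b]))
E
```

```text
t 7.2 pos [ 0.5432 -0.1091  0.2329] jaw -67.1 tilt 0.08 F [ 0.2 -0.5 -0.3] w 0.0511 q [-0.4   0.37  1.55 -0.    1.21  0.77]
shift (tool) [-0.0656 -0.0444  0.0328]
```

View pics/c4.png

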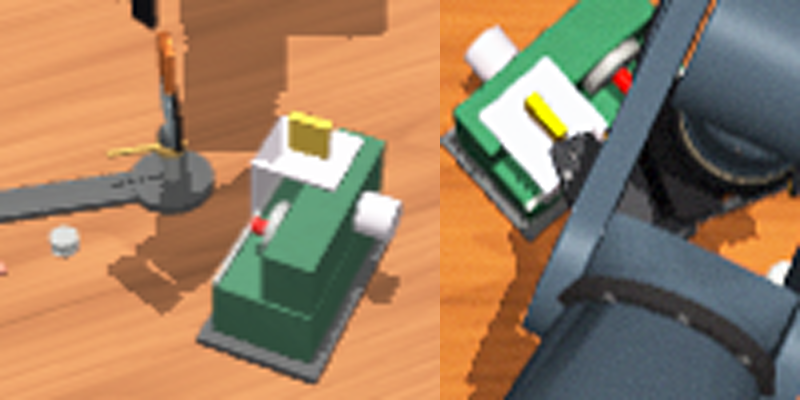

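The guard is open, and the red stud is visible at scene px (254,231) and top px (276,140). I'll measure the stud, tab and mirror grip.

```bash
cat > meas.py <<'E'
from h import *
ux=np.array([.73,.683,0]);ux/=np.linalg.norm(ux);uy=np.array([-ux[1],ux[0],0])
def red(n,im,d,box):
    h=cv2.cvtColor(im,cv2.COLOR_BGR2HSV); m=((cv2.inRange(h,(0,150,90),(7,255,255))|cv2.inRange(h,(172,150,90),(180,255,255)))>0)
    b=np.zeros_like(m); b[box[1]:box[3],box[0]:box[2]]=1; m&=b; P=pts(n,d); v,u=np.nonzero(m)
    print(n,"red",len(u),"px",u.min(),u.max(),v.min(),v.max(),"mean",u.mean().round(2),v.mean().round(2))
    R=np.array([ray(n,a,c,.1) for a,c in zip(u,v)]); print(" on z=.1:",R.mean(0).round(4))
    q=P[m]; q=q[(q[:,2]>.085)&(q[:,2]<.115)]
    print(" 3d",len(q),q.mean(0).round(4),"ux",(q@ux).min().round(4),(q@ux).max().round(4),"uy",(q@uy).min().round(4),(q@uy).max().round(4),"z",q[:,2].min().round(3),q[:,2].max().round(3))
E
python3 - <<'E'
from meas import *
s=cv2.imread("pics/s4raw.png");t=cv2.imread("pics/t4raw.png")
red("scene",s,np.load("scene4.npy"),(245,222,265,240)); red("top",t,np.load("top4.npy"),(268,130,286,150))
h=cv2.cvtColor(s,cv2.COLOR_BGR2HSV); P=pts("scene",np.load("scene4.npy"))
m=cv2.inRange(h,(8,180,110),(22,255,255))>0; b=np.zeros_like(m); b[180:215,225:240]=1; m&=b&(P[...,2]>.12); q=P[m]
print("grip scene",m.sum(),q.mean(0).round(4),q.min(0).round(3),q.max(0).round(3))
E
```

```text
scene red 10 px 253 255 229 232 mean 254.0 230.8
 on z=.1: [ 0.6373 -0.0782  0.1   ]
 3d 10 [ 0.6401 -0.0794  0.1032] ux 0.4096 0.4167 uy -0.5001 -0.487 z 0.099 0.108
top red 22 px 273 277 137 142 mean 275.27 139.5
 on z=.1: [ 0.6396 -0.074   0.1   ]
 3d 22 [ 0.6381 -0.0736  0.1065] ux 0.4086 0.4211 uy -0.4971 -0.4842 z 0.1 0.112
grip scene 37 [ 0.4767 -0.0969  0.1562] [ 0.455 -0.101  0.129] [ 0.489 -0.089  0.172]
```

```bash
python3 - <<'E'
from meas import *
t=cv2.imread("pics/top0.png"); P=pts("top",np.load("top0.npy")); h=cv2.cvtColor(t,cv2.COLOR_BGR2HSV)
# pointer in start picture, z~.05
m=cv2.inRange(h,(18,100,110),(35,255,255))>0; b=np.zeros_like(m); b[185:215,270:305]=1; m&=b&(P[...,2]<.09)
v,u=np.nonzero(m); A=np.array([ray("top",a,c,.05)[:2] for a,c in zip(u,v)]); c=A.mean(0); w=np.linalg.svd(A-c)[2][0]
print("pointer",len(u),c.round(4),np.degrees(np.arctan2(w[1],w[0])).round(1), A[A[:,1].argmin()].round(4),A[A[:,1].argmax()].round(4))
# lens / camera: dark lens stub
b=np.zeros_like(m); b[205:225,338:356]=1
for vv in range(206,222,2): print(vv,[(u,P[vv,u].round(3).tolist(),int(t[vv,u].max())) for u in (346,349,352)])
E
```

```text
pointer 49 [ 0.4627 -0.1171] -101.7 [ 0.4548 -0.1506] [ 0.4685 -0.0796]
206 [(346, [0.452, -0.311, -0.001], 233), (349, [0.453, -0.321, 0.0], 238), (352, [0.453, -0.33, 0.003], 213)]
208 [(346, [0.446, -0.31, 0.004], 231), (349, [0.44, -0.294, 0.108], 48), (352, [0.44, -0.304, 0.102], 70)]
210 [(346, [0.439, -0.309, 0.01], 63), (349, [0.434, -0.293, 0.108], 22), (352, [0.434, -0.301, 0.115], 63)]
212 [(346, [0.428, -0.288, 0.096], 67), (349, [0.428, -0.292, 0.115], 49), (352, [0.428, -0.301, 0.115], 104)]
214 [(346, [0.422, -0.287, 0.099], 85), (349, [0.422, -0.293, 0.111], 24), (352, [0.422, -0.3, 0.118], 131)]
216 [(346, [0.416, -0.287, 0.101], 22), (349, [0.416, -0.293, 0.111], 14), (352, [0.416, -0.301, 0.113], 234)]
218 [(346, [0.413, -0.307, 0.017], 70), (349, [0.411, -0.298, 0.091], 96), (352, [0.41, -0.3, 0.119], 255)]
220 [(346, [0.407, -0.308, 0.011], 85), (349, [0.407, -0.318, 0.013], 66), (352, [0.405, -0.302, 0.111], 73)]
```

The mark is at about (0.633, -0.080) and the stud is 13 mm wide, against 14 mm nominal. The mirror axis is at about (0.467, -0.094), with lens bearing -101.3° and mark bearing +4.8°. That puts the mirror at a turn of about 53° (0.93 rad, inside 0.6–1.1), which means jaw yaw -48.2°. Now lining up on the grip.

Emit:
drive_tool([
  [0,0,0,0,0,8.5,0.55],
  [0,0,0,0,0,8.5,0.55],
  [0,0,0,0,0,8.6,0.55],
  [0,0,0,0,0,8.6,0.55],
  [0,0,0,0,0,0,0.55],
])

```text
time: 7.92
position: [0.5434, -0.1076, 0.2318]
tool_rot: [0.995, -0.095, -0.001, -0.0]
ft_force: [0.0, 1.1, -0.4]
grip_width: 0.0478
```

```bash
python3 - <<'E'
from h import *
go(.467,-.094,.16,-101.3)
E
```

```text
t 7.92 pos [ 0.5434 -0.1076  0.2318] jaw -100.91 tilt 0.08 F [ 0.   1.1 -0.4] w 0.0478 q [-0.4   0.38  1.55  0.    1.21  1.36]
turn deg (tool) [-0.04  0.07  0.39]
shift (tool) [-0.0774  0.0012  0.0719]
```

Emit:
drive_tool([
  [-0.025,0,0,0,0,0.4,0.55],
  [-0.03,0.001,0,0,0,0,0.55],
  [-0.0225,0,0.02,0,0,0,0.55],
  [0,0,0.035,0,0,0,0.55],
  [0,0,0,0,0,0,0.55],
])

```text
time: 8.55
position: [0.4652, -0.0929, 0.1754]
tool_rot: [0.995, -0.099, -0.003, -0.001]
ft_force: [0.4, -0.7, -0.4]
grip_width: 0.048
```

```bash
python3 - <<'E'
from h import *
go(.467,-.094,.102,-101.3)
im,d=tips(); cv2.imwrite("pics/s5.png",cv2.resize(im[150:240,195:275],None,fx=6,fy=6,interpolation=cv2.INTER_CUBIC))
go(.467,-.094,.102,-101.3)
E
```

```text
t 8.55 pos [ 0.4652 -0.0929  0.1754] jaw -101.35 tilt 0.36 F [ 0.4 -0.7 -0.4] w 0.048 q [-0.43  0.34  1.8   0.    1.01  1.34]
turn deg (tool) [-0.09  0.34 -0.05]
shift (tool) [0.0024 0.0008 0.0734]
finger -1 17 [((239, 175), [0.01, -0.028, -0.042]), ((238, 175), [0.011, -0.025, -0.043]), ((237, 173), [0.003, -0.023, -0.046])]
finger 1 10 [((221, 177), [0.009, 0.033, -0.042]), ((222, 176), [0.006, 0.029, -0.043]), ((222, 177), [0.012, 0.03, -0.044])]
t 8.6 pos [ 0.4669 -0.0937  0.1768] jaw -101.37 tilt 0.14 F [0.  0.6 0.5] w 0.0478 q [-0.43  0.34  1.8   0.    1.01  1.34]
turn deg (tool) [-0.04  0.13 -0.07]
shift (tool) [0.0003 0.0003 0.0748]
```

View pics/s5.png

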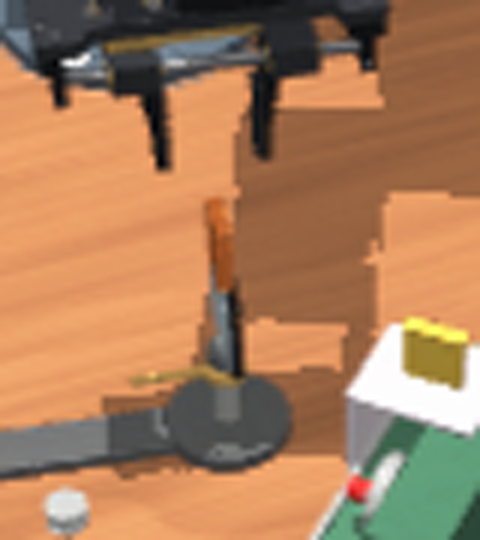

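The open fingers straddle the grip: tips at (221,177) and (239,175), grip top near (231,184). The z offset is still about 40 mm. Descending and closing.

Emit:
drive_tool([
  [0,0,0.03,0,0,0,0.55],
  [0,0,0.03,0,0,0,0.55],
  [0,0,0.0155,0,0,0,0.55],
  [0,0,0,0,0,0,0.25],
  [0,0,0,0,0,0,0],
], squeeze=20)

```text
time: 9.22
position: [0.4689, -0.0948, 0.1028]
tool_rot: [0.995, -0.1, 0.001, 0.0]
ft_force: [0.1, 0.3, 1.3]
grip_width: 0.0352
```

Emit:
drive_tool([
  [0,0,0,0,0,0,0],
  [0,0,0,0,0,0,0],
  [0,0,0,0,0,0,0],
])

```text
time: 9.6
position: [0.4683, -0.0922, 0.1023]
tool_rot: [0.995, -0.101, 0.001, -0.002]
ft_force: [3.0, 9.0, 4.2]
grip_width: 0.0096
```

```bash
python3 - <<'E'
from h import *
go(.467,-.094,.102,-101.3)
E
```

```text
t 9.6 pos [ 0.4683 -0.0922  0.1023] jaw -101.62 tilt 0.26 F [3.  9.  4.2] w 0.0096 q [-0.43  0.46  1.88  0.01  0.8   1.34]
turn deg (tool) [-0.24 -0.09 -0.32]
shift (tool) [-0.0009  0.0021  0.0003]
```

Gripped at 9.6 mm. There is a 9 N side load, so the axis is about 2 mm further towards +y. I'll relax that and start turning.

Emit:
drive_tool([
  [0,-0.0025,0,0,0,0,0],
  [0,0,0,0,0,-8,0],
  [0,0,0,0,0,-9,0],
  [0,0,0,0,0,-9,0],
  [0,0,0,0,0,0,0],
])

```text
time: 10.22
position: [0.4684, -0.0919, 0.1023]
tool_rot: [0.992, 0.125, 0.001, 0.0]
ft_force: [0.2, 1.3, 4.8]
grip_width: 0.0099
```

```bash
python3 - <<'E'
from h import *
go(.467,-.094,.102,-48.2)
o=robot.get_obs(); print("F tool",(Ro.from_quat(o["tool_rot"]).inv().apply(o["ft_force"])).round(1),o["moment"].round(2))
E
```

```text
t 10.22 pos [ 0.4684 -0.0919  0.1023] jaw -75.62 tilt 0.07 F [0.2 1.3 4.8] w 0.0099 q [-0.43  0.46  1.88  0.    0.8   0.89]
turn deg (tool) [  0.05  -0.05 -27.42]
shift (tool) [-0.0018  0.0016  0.0003]
F tool [ 0.5 -1.3 -4.8] [ 0.22  0.06 -0.08]
```

Emit:
drive_tool([
  [0,0,0,0,0,-9,0],
  [0,0,0,0,0,-9,0],
  [0,0,0,0,0,-9,0],
  [0,0,0,0,0,0,0],
  [0,0,0,0,0,0,0],
])

```text
time: 10.85
position: [0.4683, -0.0918, 0.1023]
tool_rot: [0.936, 0.353, 0.0, 0.0]
ft_force: [-0.3, 1.8, 5.7]
grip_width: 0.0097
```

```bash
python3 - <<'E'
from meas import *
go(.468,-.092,.102,-48.6)
o=robot.get_obs(); print("F tool",(Ro.from_quat(o["tool_rot"]).inv().apply(o["ft_force"])).round(1))
S=[grab("scene") for _ in range(3)]; s=np.mean([a[0] for a in S],0).astype(np.uint8); d=S[0][1]; t,dt=grab("top")
cv2.imwrite("pics/s6raw.png",s); np.save("scene6.npy",d); cv2.imwrite("pics/t6raw.png",t); np.save("top6.npy",dt)
red("scene",s,d,(245,222,265,240))
a=cv2.resize(s[185:255,205:295],(540,420),interpolation=cv2.INTER_CUBIC); b=cv2.resize(t[125:225,260:325],(260,400),interpolation=cv2.INTER_CUBIC)
cv2.imwrite("pics/c6.png",np.hstack([a,cv2.copyMakeBorder(b,0,20,0,0,0)]))
E
```

```text
t 10.85 pos [ 0.4683 -0.0918  0.1023] jaw -48.7 tilt 0.06 F [-0.3  1.8  5.7] w 0.0097 q [-0.43  0.46  1.88  0.    0.8   0.42]
turn deg (tool) [ 0.04 -0.04 -0.1 ]
shift (tool) [-0.0003 -0.      0.0003]
F tool [ 0.9 -1.5 -5.7]
scene red 10 px 253 255 229 232 mean 254.0 230.8
 on z=.1: [ 0.6373 -0.0782  0.1   ]
 3d 10 [ 0.6401 -0.0794  0.1032] ux 0.4089 0.4185 uy -0.4993 -0.4896 z 0.097 0.107
```

View pics/c6.png

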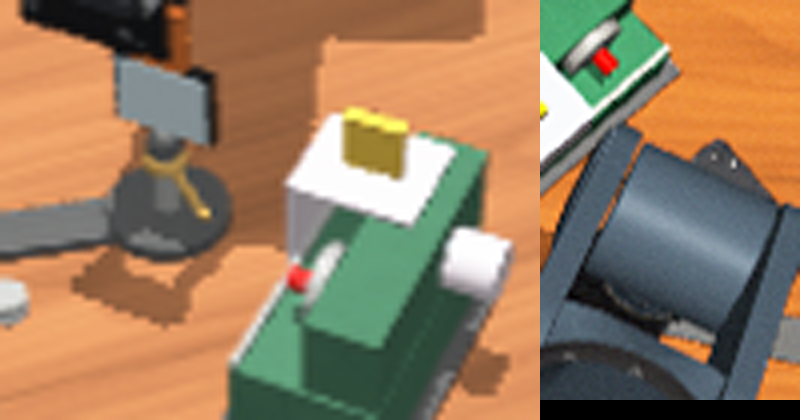

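The mirror has turned, and the brass pointer runs from scene px (232,212) to its tip at (239,220), pointing at the stud. The stud is fully clear in the top view at (276,140). Measuring both bearings.

```bash
python3 - <<'E'
from meas import *
s=cv2.imread("pics/s6raw.png");t=cv2.imread("pics/t6raw.png");dt=np.load("top6.npy")
red("top",t,dt,(266,130,286,150))
h=cv2.cvtColor(s,cv2.COLOR_BGR2HSV)
m=cv2.inRange(h,(16,110,90),(32,255,255))>0; b=np.zeros_like(m); b[208:226,226:245]=1; m&=b
v,u=np.nonzero(m)
A=np.array([ray("scene",a,c,.05)[:2] for a,c in zip(u,v)]); P=pts("scene",np.load("scene6.npy"))
for a,c,w in zip(u,v,A): print((a,c),w.round(3),P[c,a].round(3),s[c,a])
# same on start picture for method check
s0=cv2.imread("pics/scene0.png");h=cv2.cvtColor(s0,cv2.COLOR_BGR2HSV);m=cv2.inRange(h,(16,110,90),(32,255,255))>0; b[:]=0;b[206:222,212:240]=1;m&=b
v,u=np.nonzero(m);print("start",[((int(a),int(c)),ray("scene",a,c,.05)[:2].round(3).tolist()) for a,c in zip(u,v)])
E
```

```text
top red 27 px 273 278 137 143 mean 275.67 139.78
 on z=.1: [ 0.6388 -0.0752  0.1   ]
 3d 26 [ 0.6375 -0.0746  0.1049] ux 0.4069 0.4213 uy -0.4975 -0.4844 z 0.099 0.11
(np.int64(229), np.int64(210)) [ 0.46  -0.103] [ 0.465 -0.104  0.055] [ 61  89 107]
(np.int64(235), np.int64(210)) [ 0.468 -0.082] [ 0.48  -0.086  0.061] [ 67 106 133]
(np.int64(229), np.int64(211)) [ 0.465 -0.105] [ 0.465 -0.105  0.051] [ 75 137 173]
(np.int64(230), np.int64(211)) [ 0.466 -0.101] [ 0.468 -0.102  0.052] [ 71 112 138]
(np.int64(234), np.int64(211)) [ 0.472 -0.088] [ 0.475 -0.089  0.053] [ 71 115 140]
(np.int64(235), np.int64(211)) [ 0.473 -0.084] [ 0.478 -0.086  0.054] [ 74 136 175]
(np.int64(229), np.int64(212)) [ 0.47  -0.107] [ 0.472 -0.107  0.053] [ 63 114 145]
(np.int64(230), np.int64(212)) [ 0.471 -0.103] [ 0.476 -0.105  0.054] [ 76 140 178]
(np.int64(231), np.int64(212)) [ 0.473 -0.1  ] [ 0.472 -0.1    0.05 ] [ 79 141 177]
(np.int64(232), np.int64(212)) [ 0.474 -0.096] [ 0.477 -0.097  0.053] [ 82 134 163]
(np.int64(233), np.int64(212)) [ 0.476 -0.093] [ 0.477 -0.093  0.051] [ 82 135 166]
(np.int64
[... 2279 characters left out ...]
, 212), [0.46, -0.13]), ((223, 212), [0.461, -0.127]), ((224, 212), [0.463, -0.123]), ((225, 212), [0.464, -0.12]), ((226, 212), [0.466, -0.117]), ((227, 212), [0.467, -0.113]), ((228, 212), [0.468, -0.11]), ((229, 212), [0.47, -0.107]), ((230, 212), [0.471, -0.103]), ((231, 212), [0.473, -0.1]), ((232, 212), [0.474, -0.096]), ((233, 212), [0.476, -0.093]), ((217, 213), [0.458, -0.149]), ((218, 213), [0.459, -0.145]), ((219, 213), [0.461, -0.142]), ((220, 213), [0.462, -0.139]), ((221, 213), [0.463, -0.135]), ((222, 213), [0.465, -0.132]), ((230, 213), [0.476, -0.105]), ((231, 213), [0.478, -0.102]), ((232, 213), [0.479, -0.098]), ((233, 213), [0.481, -0.095]), ((234, 213), [0.482, -0.091])]
```

The top view gives the mark at (0.633, -0.080), bearing 4.1–4.6° from the axis, with the lens at -101.45°. The wanted mirror yaw is about -48.55°, and it is at -48.7°. I'll do one sub-pixel check of the pointer itself.

```bash
python3 - <<'E'
from meas import *
s=np.mean([grab("scene")[0].astype(float) for _ in range(5)],0)
w=np.clip(s[...,2]-s[...,0]-45,0,None)  # brass over grey foot
rows=range(214,221); A=[]
for r in rows:
    c=np.arange(231,243); k=s[r,c]; sat=(k[:,2]-k[:,0]); base=np.median(sat); x=np.clip(sat-base-12,0,None)
    u=(x*c).sum()/x.sum(); A.append(ray("scene",u,r,.05)[:2]); print(r,u.round(2),A[-1].round(4),sat.round(0).astype(int))
A=np.array(A); p=np.polyfit(A[:,0],A[:,1],1); print("pointer bearing",np.degrees(np.arctan(p[0])).round(2),"y at x=.468",np.polyval(p,.468).round(4),"y at .633",np.polyval(p,.633).round(4))
# bearing if anchored on the axis (robot / top camera)
for ax in((.468,-.092),(.4655,-.0938)): print(ax,np.degrees(np.arctan2(A[-3:,1].mean()-ax[1],A[-3:,0].mean()-ax[0])).round(2))
go(.468,-.092,.102,-48.6)
E
```

```text
214 236.98 [ 0.4911 -0.0833] [39 39 49 88 88  1  0  0  0 11 53 85]
215 236.44 [ 0.4953 -0.087 ] [ 2  2  7 53 92 45  1 -1  0  0 11 54]
216 236.18 [ 0.4998 -0.0898] [ 1  1  2 15 77 94 45 -2 -1  0 -1 25]
217 236.31 [ 0.5049 -0.0912] [ 0  1  2  4 35 88 88  0  0  0  0  9]
218 236.93 [ 0.5106 -0.091 ] [ 0  0  1  1  8 54 93 44  1  0 -1  4]
219 237.78 [ 0.5166 -0.09  ] [ 2  2  0  1  1 20 77 95 49 -1 -1  4]
220 238.34 [ 0.5221 -0.09  ] [ -1  -1   1  -1  -1  -1  41 125 128  -1   0   4]
pointer bearing -9.94 y at x=.468 -0.0823 y at .633 -0.1112
(0.468, -0.092) 1.94
(0.4655, -0.0938) 3.86
t 11.3 pos [ 0.4683 -0.0918  0.1023] jaw -48.7 tilt 0.06 F [0.4 1.5 6.3] w 0.0099 q [-0.43  0.46  1.88  0.    0.8   0.42]
turn deg (tool) [ 0.04 -0.04 -0.1 ]
shift (tool) [-0.0003 -0.      0.0003]
```

The wood at the right contaminated that fit. Using only the brass columns by hand (rows 215–220: u = 234.9, 235.7, 236.2, 236.9, 237.7, 238.3) the pointer bearing is about 4.1°. The jaw angle predicts 4.0° and the mark lies at 4.1–4.6°. I'll nudge 0.2° to the middle and let it settle.

Emit:
drive_tool([
  [0,0,0,0,0,-0.2,0],
  [0,0,0,0,0,0,0],
  [0,0,0,0,0,0,0],
  [0,0,0,0,0,0,0],
])

```text
time: 11.8
position: [0.4683, -0.0918, 0.1023]
tool_rot: [0.935, 0.354, 0.0, 0.0]
ft_force: [0.6, 1.3, 5.9]
grip_width: 0.0102
```

```bash
python3 - <<'E'
from h import *
go(.468,-.092,.102,-48.5)
im,d=grab("scene"); P=pts("scene",d); h=cv2.cvtColor(im,cv2.COLOR_BGR2HSV)
m=cv2.inRange(h,(20,120,90),(35,255,255))>0; b=np.zeros_like(m); b[195:220,255:280]=1; m&=b&(P[...,2]>.12)
print("tab now",P[m].mean(0).round(4)); 
i0=cv2.imread("pics/s4raw.png"); print("changed px near bobbin/chalk/camera",int((np.abs(im.astype(int)-cv2.imread("pics/s6raw.png"))[225:250,150:215].max(2)>40).sum()))
o=robot.get_obs(); print(np.abs(o["joint_velocities"]).max().round(4),o["grip_width"])
robot.hand_in()
E
```

```text
t 11.8 pos [ 0.4683 -0.0918  0.1023] jaw -48.5 tilt 0.06 F [0.6 1.3 5.9] w 0.0102 q [-0.43  0.46  1.88  0.    0.8   0.42]
turn deg (tool) [ 0.04 -0.04  0.  ]
shift (tool) [-0.0004 -0.      0.0003]
tab now [ 0.612  -0.0222  0.1604]
changed px near bobbin/chalk/camera 0
0.0015 0.0098612348035758
the job is handed in; nothing more can be done
```

I slid the green unit's guard open to its stop, turned the mirror about 53° (0.92 rad), and handed in at 11.8 s with the arm still holding it at that angle.

- **Guard:** it stopped after 62 mm of travel, with about 17 N against the stop. It must have started about 8 mm open. The red stud is uncovered in both camera views. The last picture still shows the tab at the open end, but I have no finer reading of it than that.
- **Mirror:** the jaw is at -48.5°, which puts the line of sight at about 4.4°. The stud lies at 4.1–4.6° from the axis, depending on which measurement of the axis I use.
- **Pointer check:** before a last 0.2° nudge the brass pointer measured about 4.1°, where the jaw angle predicted 4.0°. My automatic pointer fit failed because it picked up the wood colour, so that 4.1° comes from its pixel rows, worked by hand. I did not re-measure the pointer after the nudge.
- **Disagreement:** the fingertips showed about 40 mm higher in the pictures than the reported tool position. I went by the cameras, and both grasps closed on about 10 mm as they should.
- **Last state:** the wrist force was about 6 N and the arm was still. The picture area around the bobbin and chalk showed no change between the last two pictures. I did not check the other loose items one by one.

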